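# Load a recording chamber beneath the spring clip of a stage adapter

### The job

Load the recording chamber plate on the microscope stage adapter: press the heel of the spring clip down with one fingertip so that its toe rises, and with the other fingertip push the plate by its thumb lip along the guide rails, beneath the raised toe, until it is fully home against the end stop. Keep the clip held down until the plate is home, then back away so that the toe comes down and clamps the plate. The plate is only slid, never picked up; leave the things round the adapter where they lie.

Things in the scene. Friction and masses are not known exactly. Their poses are not given: they have to be found in the camera images.
- stage_adapter: Fixed aluminium stage plate, 160 x 104 mm, on short pillars. Origin on the worktop; +x = the direction in which the chamber plate is pushed, +y left of it, z up. Flat stage surface 30 mm above the worktop, x = -90 to 70, y = -52 to 52 mm. Two rails, 5 mm high, along x with inner faces at y = 28.5 and -28.5 mm guide the plate with 1.5 mm clearance a side.
- stop_face (a point): Middle of the face of the dark steel end stop (10 mm high, across the track, at x = 56 mm of the adapter) that the plate's front edge meets.
- stage_clip (a joint): Sprung steel clip on the adapter's -y side, hinged about x. 0 = at rest, toe 1.5 mm above the stage: the plate cannot enter. About 0.23 = toe resting on the plate. Above 0.26 = toe clear of the plate. 0.5 = end of travel. Pressing the heel down raises the value; its spring pushes back with about 3.5 N at rest, 7 N at 0.36.
- clip_hinge (a point): On the clip's hinge pin, which lies along the adapter's x at y = -40, 39 mm above the worktop, in three bearing blocks that reach 46 mm above the worktop (y = -47 to -33, between x = -88 and 32 mm).
- clip_heel (a point): Middle of the heel flange's upper face; moves with the clip. In the adapter's frame x = -43, y = -72 mm, 50 mm above the worktop at rest; 42 mm at joint 0.26, 38 at 0.36, 34 at 0.5. Flange x = -80 to -6, y = -42 to -84 mm, overhanging the stage; slopes up outward at 0.3 rad at rest, level when pressed to 0.3. A fingertip can slide along it while holding it down.
- clip_toe (a point): Lowest point of the clip's toe; moves with the clip, rising about 20 mm per rad. The toe covers x = 36 to 52, y = -24 to -18 mm of the adapter.
- chamber_plate: Loose black plate, 70 x 54 x 6 mm, 0.09 kg, with a round bath and, at its rear end, a thumb lip. It lies on the stage between the rails, short of the toe. Origin in the middle of its underside; x along its 70 mm length, towards the stop. Home: its origin at x = 21 mm in the adapter's frame (front edge on the stop); it starts 27 to 42 mm short of that.
- plate_lip (a point): Middle of the rear face of the thumb lip, to be pushed towards +x. Lip upright, 36 mm wide (plate y = -18 to 18), 3 mm thick; its top is 20 mm above the stage (50 mm above the worktop), this point 13 mm above the stage and 35 mm behind the plate's origin.
- forceps_fine: Steel forceps, 129 mm long, lying left (+y) of the adapter; loose, to be left alone. Origin under its middle.
- petri_prep: Small clear dish, 46 mm across, 10 mm high, right of the adapter, beyond the syringe; loose, to be left alone. Origin under its middle.
- weigh_boat: White weighing boat, 51 x 64 x 14 mm, in front of the adapter (-x); loose, to be left alone. Origin under its middle.
- syringe_5ml: Syringe, 111 mm long, 14 mm high, lying right (-y) of the adapter; loose, to be left alone. Origin under its middle.
- objective_can: White screw-top can, 36 mm across, 48 mm high, behind the adapter (+x); loose, to be left alone. Origin under its middle.
Mind the look-alikes: they are no part of the job. Leave any blue look-alike of the chamber_plate alone.

How it is judged:
On the way, in this order (a step that is already met when the one before it is completed fails the run):
1. a fingertip holds the clip's heel down so that the toe is raised clear, with the plate still short of home (value of joint stage_clip above 0.26 rad and contact force between the fingers and stage_clip above 1 N and x of chamber_plate in the frame of stage_adapter below 0.012 m), for 0.2 s.
2. the plate has been pushed home beneath the toe while a fingertip still holds the clip down (value of joint stage_clip above 0.26 rad and contact force between the fingers and stage_clip above 1 N and x of chamber_plate in the frame of stage_adapter between 0.0185 and 0.0235 m and z of chamber_plate in the frame of stage_adapter between 0.0285 and 0.0315 m), for 0.2 s.
At the end, for the whole second after the job is handed in: The plate lies flat on the stage with its front edge within 2.5 mm of the end stop, at rest, and the released clip's toe presses on it (clip joint 0.19 to 0.26, more than 2 N) (x of chamber_plate in the frame of stage_adapter between 0.0185 and 0.0235 m and z of chamber_plate in the frame of stage_adapter between 0.0285 and 0.0315 m and value of joint stage_clip between 0.19 and 0.26 rad and contact force between stage_clip and chamber_plate above 2 N and angle between chamber_plate's own z axis and vertical below 0.05 rad and linear speed of chamber_plate below 0.01 m/s); the robot touches nothing.
It fails at once if the chamber plate is lifted off the stage by more than 6 mm or tipped (z of chamber_plate in the frame of stage_adapter above 0.036 m or angle between chamber_plate's own z axis and vertical above 0.2 rad).
It fails at once if the chamber plate leaves the track (y of chamber_plate in the frame of stage_adapter above 0.012 m or y of chamber_plate in the frame of stage_adapter below -0.012 m or x of chamber_plate in the frame of stage_adapter below -0.06 m).
It fails at once if a thing lying round the adapter is moved by more than 15 mm (distance of any of forceps_fine, petri_prep, weigh_boat, syringe_5ml, objective_can from where it was at the start of the episode above 0.015 m).
It also fails if it takes over 42 s, if anything falls off the work surface, if the arm or the gripper's body presses on something with over 40 N, if the wrist force passes 120 N, or if a joint passes its speed limit or range.

### The arm

A 6-joint arm with a two-finger parallel gripper is mounted at the origin on a cart in front of the work surface, level with it; the furniture and walls round the work are solid. World frame = base frame: x ahead of the robot, y to its left, z up, the work surface at z = 0. Lengths are in m, angles in rad, forces in N, time in s.
With the tool pointing down it reaches from about 0.275 to 0.75 m from the base axis. Payload 10.2 kg.
Tool frame: the origin (TCP) lies midway between the tips of the shut fingers; the grasp point (between the pads) lies 19 mm behind it (env.hold_point_z is the distance from the TCP to the grasp point, in m); z points along the fingers, y is the line along which they close (so a half turn about z gives the same grasp; the last joint's range is limited). The gripper opens to 85 mm and grips with 20 to 120 N. Pads are 22 mm wide; open, the fingers measure 114 mm over their backs; the gripper's body (76 mm by 85 mm) begins 54 mm behind the grasp point. The pads swing forward as they close: fully open they stand 13 mm farther back than shut.
Start: joints at [-1.508, 0.313, 1.498, -0, 1.331, -0.223], TCP at [0.148, -0.504, 0.231] pointing down, gripper open.
Joint ranges: [-2.94, 2.94], [-0.97, 2.17], [0.19, 2.56], [-1.23, 4.37], [0.02, 3.11], [-2.88, 2.88]. Speed limits (rad/s): [2.39, 2.39, 3.01, 3.14, 3.14, 3.14].

### API

Orientations are given as a unit quaternion [x, y, z, w].
In Python, from bench import env, kinematics, monitor, eyes, job gives the robot as it stands. The module is installed in compiled form; this text tells all that it offers. Calls block until the motion is done:
- env.reach(position, orientation): joint-space move of the TCP to a pose.
- env.movel(position, velocity=0.15, frame=None, guard=None): straight line of the TCP; frame=None keeps the orientation; velocity is the mean speed in m/s. With guard (N) it stops when the force on the tool has changed by that much, and returns True; else False.
- env.set_joints(angles): joint-space move.
- env.release() and env.close_gripper(effort=None): open the fingers fully, or close them until they stop; effort is the grip in N (None keeps the last).
- env.hold(seconds).
- kinematics.ik(position, orientation): joint angles nearest the present ones, or None.
- monitor.sense(): the state.
- eyes.grab_frame(name): name is "side" or "top" or "wrist"; returns a dict with "frame" (384x512x3 uint8, red, green, blue), "mtx" (3x3 intrinsics, pixels), "view" (4x4, takes a point from world to camera coordinates). Camera axes: x right, y down, z forward; pixel columns grow to the right and rows downward; lengths in m; the calibration is good to about 2 mm. A picture is of the moment at which its call begins. There is no depth.
A pose or a line that the arm cannot do raises env.MotionError and nothing moves.
- job.hand_in(): hands the job in; it is judged then, once.
The state is a dict: "clock": time; "joints": joint angles; "qvel": joint speeds; "joint_efforts": joint torques, N m; "position": TCP position; "ee_rot": TCP orientation; "contact_force": force on the tool from outside, world axes, zero at the start; "ft_torque": the same for the moment, N m; "finger_gap": opening from 0.0 (shut) to 1.0 (fully open); "gripper_force": force on a finger pad.
Only numpy, scipy, OpenCV 4.12 (cv2) and the standard library are available. Lean on these libraries where they do the work, as an engineer would, in place of code of your own. Each camera call takes 0.05 s, during which the arm holds its last target. There are 200 camera calls.

## Working session

There is one attempt and no reset: what is moved stays moved. The work goes in short steps, each a Python script; the robot and the scene stay as the last script left them, time stands still between calls to the robot, and variables do not carry over. Pictures are saved under pics/ and viewed, at most 10 in all, crops included, and the job is handed in when it is done.

```bash
mkdir -p pics; python3 - <<'E'
from bench import env, kinematics, monitor, eyes, job
import cv2,numpy as np
for n in ("top","side"):
    f=eyes.grab_frame(n); cv2.imwrite(f"pics/{n}0.png",cv2.cvtColor(f["frame"],cv2.COLOR_RGB2BGR))
    np.savez(f"pics/{n}0.npz",**f); print(n,f["mtx"].round(1).tolist(),f["view"].round(3).tolist())
s=monitor.sense(); print(s["clock"],s["position"],s["ee_rot"],s["finger_gap"])
E
```

```text
top [[468.9, 0.0, 255.1], [0.0, 468.9, 189.1], [0.0, 0.0, 1.0]] [[-0.014, -1.0, -0.013, -0.279], [-0.991, 0.016, -0.13, 0.559], [0.13, 0.011, -0.991, 0.863], [0.0, 0.0, 0.0, 1.0]]
side [[475.8, 0.0, 260.2], [0.0, 475.8, 192.7], [0.0, 0.0, 1.0]] [[0.99, -0.138, 0.021, -0.56], [-0.068, -0.607, -0.791, -0.066], [0.122, 0.782, -0.611, 1.045], [0.0, 0.0, 0.0, 1.0]]
0.1 [ 0.14799423 -0.50346994  0.23079525] [ 9.89804445e-01  1.42431827e-01  4.66981055e-05 -5.76559071e-04] 1.0017944425417211
```

View pics/top0.png

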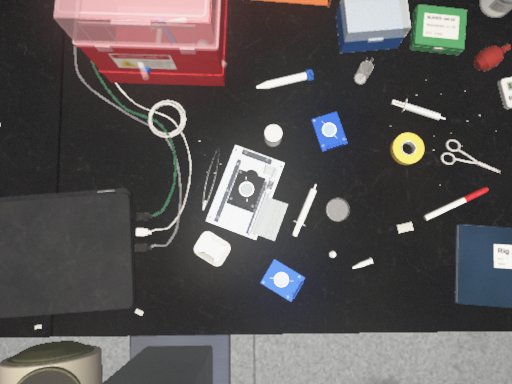

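View pics/side0.png

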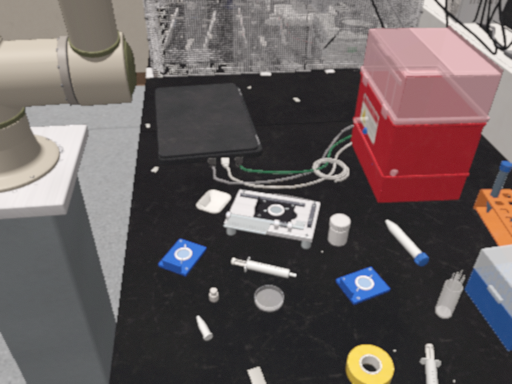

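The top view shows the white adapter at about (247,192), with the black plate and its round bath at (246,188). The clip flange is at (270,217), the boat at (212,249), the can at (273,134) and the syringe at (305,210). Candidates for the plate are the black one on the adapter at (246,188), and blue ones at (329,131) and (283,280). The black one between the rails fits the description. I'll confirm it in an enlarged crop.

```bash
python3 - <<'E'
import cv2
a=cv2.imread("pics/top0.png")[140:245,190:325]; cv2.imwrite("pics/c1.png",cv2.resize(a,None,fx=5.7,fy=5.7,interpolation=cv2.INTER_CUBIC))
a=cv2.imread("pics/side0.png")[180:255,215:330]; cv2.imwrite("pics/c2.png",cv2.resize(a,None,fx=6.5,fy=6.5,interpolation=cv2.INTER_CUBIC))
E
```

```text
(no output)
```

View pics/c1.png

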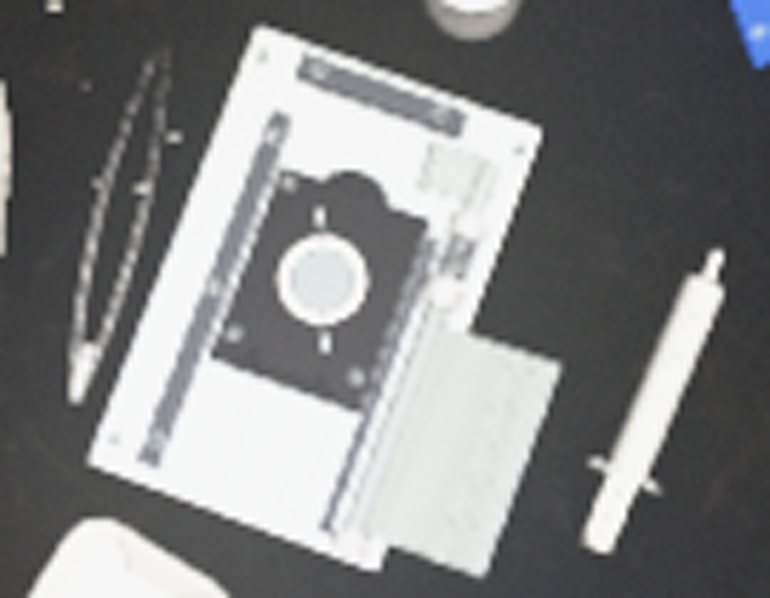

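View pics/c2.png

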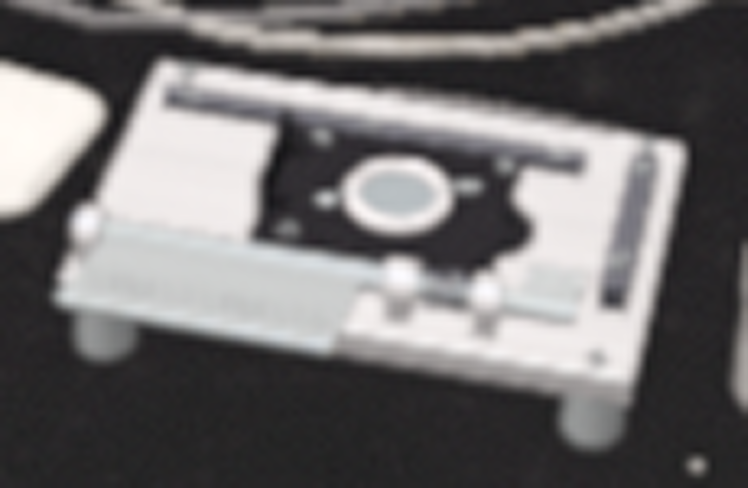

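The crops confirm it: black plate with round bath between the rails, and clip with heel flange on the lower right. Next I'll fit the adapter pose from its corners and measure the plate.

```bash
cat > geo.py <<'E'
import numpy as np
from scipy.optimize import least_squares
cams={n:np.load(f"pics/{n}0.npz") for n in("top","side")}
off={"top":(190,140,5.7),"side":(215,180,6.5)}
def px(n,p): o=off[n]; return (np.array(p)+.5)/o[2]-.5+np.array(o[:2])
def proj(n,P):
    c=cams[n]; q=c["view"][:3,:3]@P+c["view"][:3,3]; q=c["mtx"]@q; return q[:2]/q[2]
def ray(n,uv,z):
    c=cams[n]; R=c["view"][:3,:3]; o=-R.T@c["view"][:3,3]; d=R.T@np.linalg.solve(c["mtx"],[*uv,1]); return o+d*(z-o[2])/d[2]
def A2W(a,p):
    c,s=np.cos(a[2]),np.sin(a[2]); return np.array([a[0]+c*p[0]-s*p[1],a[1]+s*p[0]+c*p[1],p[2]])
def W2A(a,P):
    c,s=np.cos(a[2]),np.sin(a[2]); d=P[:2]-a[:2]; return np.array([c*d[0]+s*d[1],-s*d[0]+c*d[1],P[2]])
E
python3 - <<'E'
from geo import *
obs={"top":[((.07,.052,.03),(258,26)),((.07,-.052,.03),(543,127)),((-.09,.052,.03),(88,463)),((-.09,-.052,.03),(382,571))],
"side":[((-.09,.052,.03),(158,60)),((.07,.052,.03),(687,143)),((.07,-.052,.03),(632,385))]}
def fit(ns):
    r=lambda a:np.concatenate([proj(n,A2W(a,p))-px(n,q) for n in ns for p,q in obs[n]])
    s=least_squares(r,[.4,-.26,-.3]); return s.x,s.fun.round(1)
for ns in(["top"],["side"],["top","side"]): print(ns,*fit(ns))
a=fit(["top","side"])[0]; at=fit(["top"])[0]; asd=fit(["side"])[0]; np.save("adapter.npy",a)
def m(n,name,q,z): print(n,name,(W2A(at if n=="top" else asd,ray(n,px(n,q),z))*1e3).round(1))
for nm,q,z in [("plate RL",(213,355),.036),("RR low",(362,408),.036),("RL as liptop",(213,355),.05),("RR as liptop",(362,408),.05),("FL",(285,172),.036),("FR",(428,222),.036),("bump",(352,170),.036),("bath",(323,280),.036),("stop L",(300,75),.04),("stop R",(460,133),.04),("flange",(490,577),.05),("flange2",(562,365),.05)]: m("top",nm,q,z)
for nm,q,z in [("RL",(275,122),.036),("RR",(250,240),.036),("RLlip",(275,122),.05),("bath",(398,194),.036),("bump",(535,230),.036),("FL",(525,160),.036)]: m("side",nm,q,z)
for n in("boat","x"): pass
for nm,q in [("boat",(212,249)),("syr top",(316,185)),("syr bot",(295,235)),("can",(273,134)),("forc",(218,151))]: print(nm,(W2A(at,ray("top",q,.012))*1e3).round(0))
E
```

```text
['top'] [ 0.56121041 -0.27226017 -0.36768931] [-0.1 -0.3  0.1  0.1  0.3  0.1 -0.2  0.1]
['side'] [ 0.56158761 -0.27324564 -0.37328181] [ 0.3  0.2 -0.4  0.5  0.  -0.6]
['top', 'side'] [ 0.56142658 -0.27257332 -0.37028132] [ 0.1 -0.4  0.3  0.   0.4 -0.1 -0.2 -0.   0.1  0.1 -0.6  0.2 -0.  -0.9]
top plate RL [-41.9  25.4  36. ]
top RR low [-41.4 -27.5  36. ]
top RL as liptop [-42.9  24.   50. ]
top RR as liptop [-42.4 -28.1  50. ]
top FL [24.5 24.5 36. ]
top FR [ 25.1 -26.6  36. ]
top bump [32.9  3.5 36. ]
top bath [-5.6 -0.3 36. ]
top stop L [56.7 31.  40. ]
top stop R [ 56.6 -26.5  40. ]
top flange [-79.7 -86.3  50. ]
top flange2 [ -6.5 -84.9  50. ]
side RL [-47.6  24.8  36. ]
side RR [-41.7 -28.5  36. ]
side RLlip [-43.6   7.6  50. ]
side bath [-5.9  1.8 36. ]
side bump [34.7 -3.9 36. ]
side FL [26.5 26.3 36. ]
boat [-136.   23.   12.]
syr top [  51. -124.   12.]
syr bot [ -55. -119.   12.]
can [119. -10.  12.]
forc [49. 81. 12.]
```

The adapter pose is consistent across both cameras to about 1 mm. The stop reads x≈56.6 mm and the flange corners match. The plate's rear face is at x≈-41.5 mm, so its origin is near -6.5 mm, inside the given range.

Plan, with the gripper fully open (85 mm gap):
- **Heel finger:** near y≈-75…-89 mm on the flange.
- **Lip finger:** its inner edge at y≈+11 mm, behind the lip.

First step is the approach and a guarded touch on the heel.

```bash
cat > mv.py <<'E'
from geo import A2W,W2A
import numpy as np
from scipy.spatial.transform import Rotation as R
from bench import env, kinematics, monitor, eyes, job
a=np.load("adapter.npy"); PHI=np.radians(5)
u=np.array([np.sin(PHI),-np.cos(PHI)]); n=np.array([np.cos(PHI),np.sin(PHI)])
def quat(sgn):
    y=A2W([0,0,a[2]],[*(sgn*u),0]); z=np.array([0,0,-1.]); return R.from_matrix(np.c_[np.cross(y,z),y,z]).as_quat()
def tcp(lx,tipz,ly=.011):   # lip finger's inner front corner (adapter), height of open tips
    return A2W(a,[*(np.array([lx,ly])+.0425*u-.011*n),tipz-.013])
def corner():
    s=monitor.sense(); P=W2A(a,s["position"]); return np.r_[P[:2]-.0425*u+.011*n,P[2]+.013],s
E
python3 - <<'E'
from mv import *
q0=monitor.sense()["joints"]
best=min((q for q in (quat(1),quat(-1)) if kinematics.ik(tcp(-.049,.1),q) is not None),key=lambda q:np.abs(kinematics.ik(tcp(-.049,.1),q)-q0).max())
np.save("q.npy",best); print(kinematics.ik(tcp(-.049,.1),best))
env.reach(tcp(-.049,.15),best); env.movel(tcp(-.049,.075))
print(env.movel(tcp(-.049,.045),velocity=.02,guard=2.0))
c,s=corner(); print((c*1e3).round(1),s["contact_force"].round(1),s["clock"])
import cv2
f=eyes.grab_frame("side")["frame"][130:260,190:350]; cv2.imwrite("pics/s1.png",cv2.cvtColor(cv2.resize(f,None,fx=4.6,fy=4.6,interpolation=cv2.INTER_CUBIC),cv2.COLOR_RGB2BGR))
E
```

```text
[-7.21147647e-01  5.61546383e-01  1.52662477e+00 -4.44089210e-16
  1.05342150e+00  1.13266354e+00]
True
[-49.   10.8  51.9] [-0.1 -0.7  2.7] 3.375
```

View pics/s1.png

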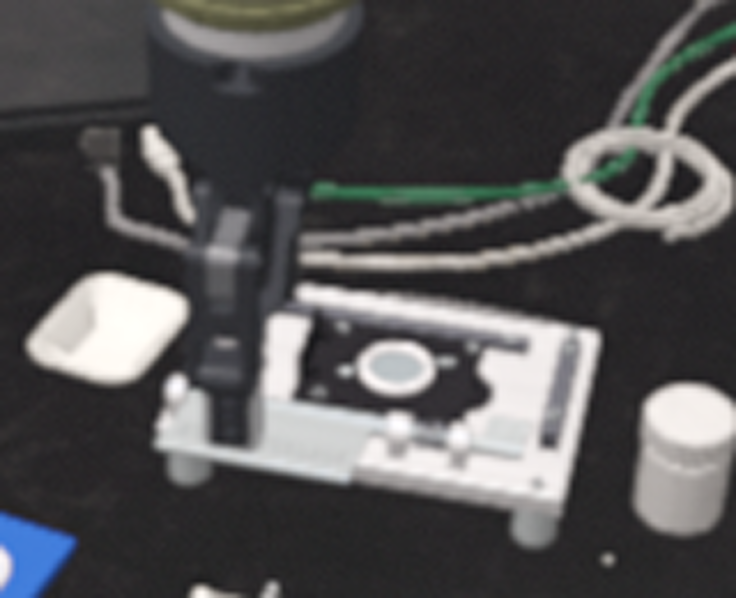

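The heel finger rests on the flange at about (235,430) px, in the middle of its left part, as planned. Contact came at 51.9 mm, against about 53 mm expected. Next: press down.

```bash
python3 - <<'E'
from mv import *
for z in (.046,.042,.0385):
    g=env.movel(tcp(-.049,z),velocity=.03,guard=15)
    c,s=corner(); print(g,(c*1e3).round(1),s["contact_force"].round(1),s["ft_torque"].round(2),s["clock"])
import cv2
env.hold(.3)
f=eyes.grab_frame("side")["frame"][175:260,215:330]; cv2.imwrite("pics/s2.png",cv2.cvtColor(cv2.resize(f,None,fx=6.5,fy=6.5,interpolation=cv2.INTER_CUBIC),cv2.COLOR_RGB2BGR))
E
```

```text
False [-48.7  10.8  46. ] [ 0.6 -2.5  3.9] [-0.58  0.09  0.04] 3.7667
False [-48.8  10.8  42.2] [ 0.8 -3.6  5.1] [-0.81  0.09  0.02] 4.05
False [-48.7  10.7  38.9] [-1.3 -3.6  6.2] [-0.87  0.14  0.  ] 4.3167
```

View pics/s2.png

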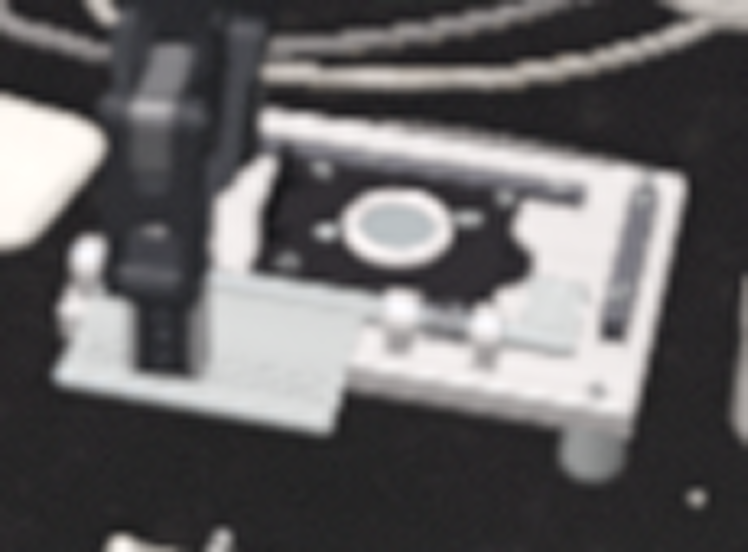

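The flange is pressed to about level, the toe patch at (555,305) is raised, and the plate hasn't moved. Next: push while holding the clip down.

```bash
python3 - <<'E'
from mv import *
import cv2
def st(t):
    c,s=corner(); print(t,(c*1e3).round(1),s["contact_force"].round(1),round(s["clock"],2))
env.movel(tcp(-.049,.0378),velocity=.02); env.hold(.3); st("pressed")
for x in (-.040,-.030,-.020,-.016):
    g=env.movel(tcp(x,.0378),velocity=.025,guard=10); st((x,g))
    if g: break
f=eyes.grab_frame("side")["frame"][175:260,215:330]; cv2.imwrite("pics/s3.png",cv2.cvtColor(cv2.resize(f,None,fx=6.5,fy=6.5,interpolation=cv2.INTER_CUBIC),cv2.COLOR_RGB2BGR))
E
```

```text
pressed [-48.7  10.7  38.3] [-0.  -4.1  5.5] 5.22
(-0.04, False) [-41.   11.6  37.6] [-3.7  1.3  6.1] 5.72
(-0.03, False) [-31.3  11.8  37.6] [-5.5  1.8  8. ] 6.28
(-0.02, False) [-21.6  12.   37.5] [-4.9  4.1  8. ] 6.83
(-0.016, False) [-17.7  12.2  37.5] [-6.6  4.2  7.8] 7.13
```

View pics/s3.png

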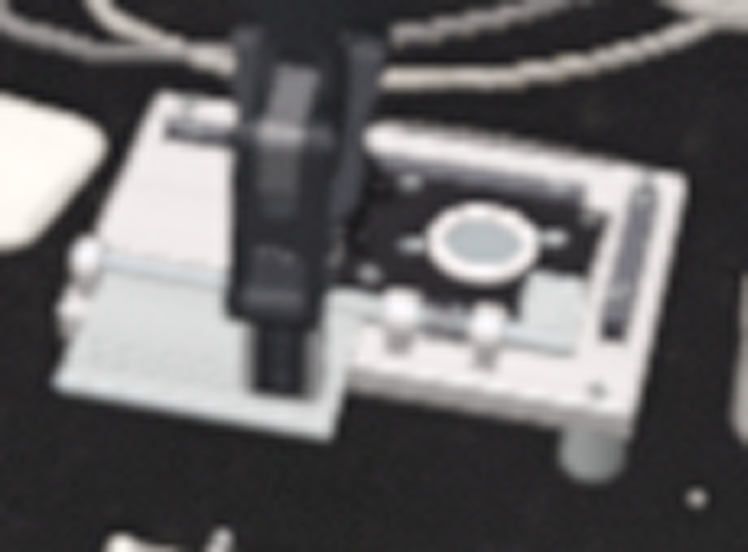

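The plate has slid under the raised toe, with the bath now at (485,240) px and a few mm left to the stop. I'll continue until the force rises at the stop.

```bash
python3 - <<'E'
from mv import *
import cv2
def st(t):
    c,s=corner(); f=s["contact_force"]; ca=np.cos(a[2]);sa=np.sin(a[2]); print(t,(c*1e3).round(1),f.round(1),"along",round(f[0]*ca+f[1]*sa,1),round(s["clock"],2)); return f[0]*ca+f[1]*sa
b=st("start")
for x in np.arange(-.015,-.0059,.001):
    env.movel(tcp(x,.0378),velocity=.02,guard=15); env.hold(.1); v=st(round(x,4))
    if v<b-9: break
env.hold(.4); st("held")
f=eyes.grab_frame("side")["frame"][175:260,215:330]; cv2.imwrite("pics/s4.png",cv2.cvtColor(cv2.resize(f,None,fx=6.5,fy=6.5,interpolation=cv2.INTER_CUBIC),cv2.COLOR_RGB2BGR))
E
```

```text
start [-17.7  12.2  37.5] [-5.9  4.9  6.9] along -7.3 7.18
-0.015 [-16.9  12.2  37.5] [-6.5  4.5  8.9] along -7.7 7.53
-0.014 [-16.1  12.3  37.5] [-7.7  6.2  9.4] along -9.5 7.88
-0.013 [-15.2  12.3  37.4] [-9.1  5.8  9.1] along -10.6 8.23
-0.012 [-14.3  12.4  37.4] [-8.2  6.1  9.2] along -9.8 8.58
-0.011 [-14.   12.4  37.4] [-13.1   6.9  12.3] along -14.7 8.93
-0.01 [-13.8  12.5  37.3] [-17.3   9.6  14.7] along -19.6 9.28
held [-13.8  12.5  37.3] [-18.1   8.4  15.2] along -19.9 9.68
```

View pics/s4.png

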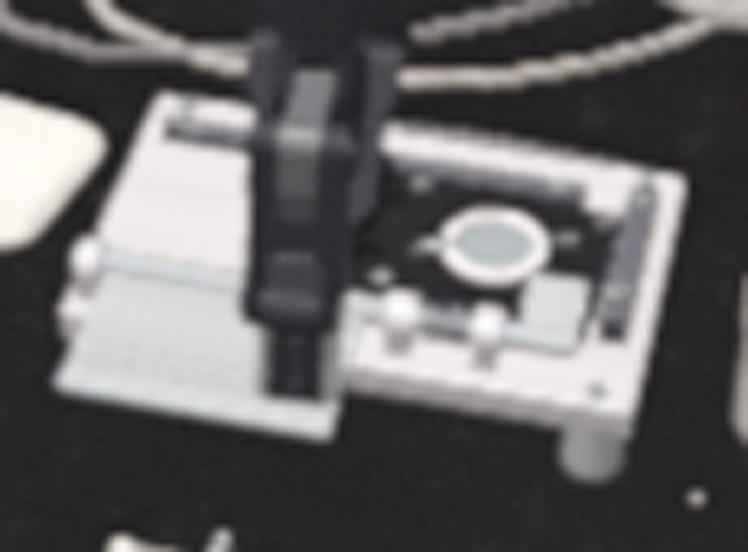

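The push force rose sharply with the lip at x=-13.8 mm (home is -14), and the plate front meets the stop at about (605,240) px. I'll back off while still holding the clip, then lift away.

```bash
python3 - <<'E'
from mv import *
import cv2
def st(t):
    c,s=corner(); print(t,(c*1e3).round(1),s["contact_force"].round(1),round(s["clock"],2))
env.movel(tcp(-.014,.0385),velocity=.01); st("relaxed")
env.movel(tcp(-.022,.0385),velocity=.03); env.hold(.2); st("backed")
env.movel(tcp(-.022,.065),velocity=.03); st("up")
env.movel(tcp(-.022,.20)); 
P=tcp(-.022,.20); env.movel(P+np.array([-.15,-.05,.03])); env.hold(.3); st("away")
for n_,r in(("side",(175,260,215,330)),("top",(140,245,190,325))):
    f=eyes.grab_frame(n_)["frame"]; cv2.imwrite(f"pics/{n_}5f.png",f[:,:,::-1]); f=f[r[0]:r[1],r[2]:r[3]]
    cv2.imwrite(f"pics/{n_}5.png",cv2.cvtColor(cv2.resize(f,None,fx=5.7 if n_=="top" else 6.5,fy=5.7 if n_=="top" else 6.5,interpolation=cv2.INTER_CUBIC),cv2.COLOR_RGB2BGR))
E
```

```text
relaxed [-14.1  12.1  38.6] [2.1 4.3 5.2] 10.29
backed [-21.5  11.   39. ] [ 2.3 -0.1  5.8] 10.91
up [-22.2  11.   64.8] [ 0.3 -0.  -0.7] 11.94
away [-143.6  -89.7  229.9] [-0.1 -0.3 -0.1] 14.52
```

View pics/side5.png

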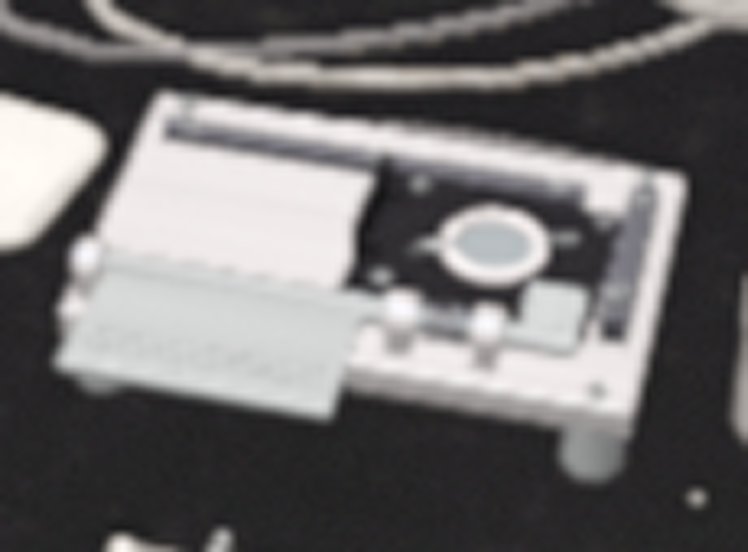

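View pics/top5.png

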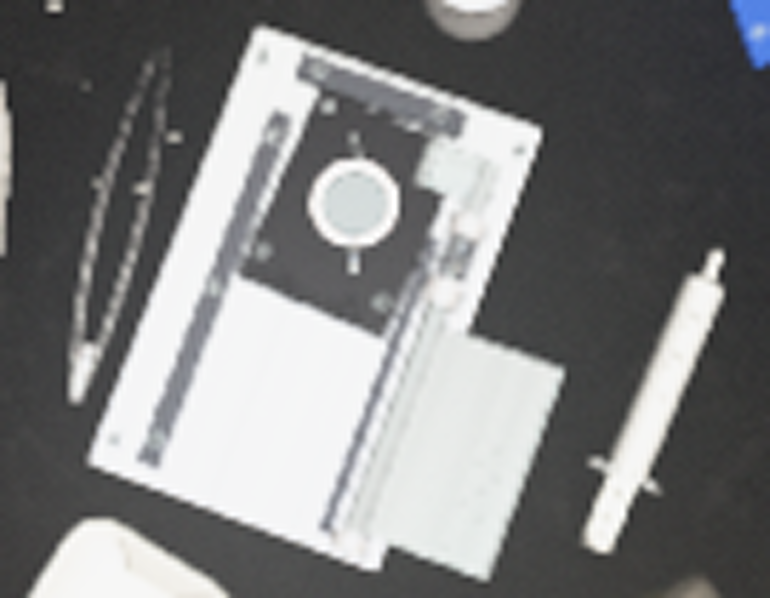

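The plate's front edge sits on the stop at about (385,115) px and the toe rests on the plate at (440,170). The bath moved about 28 mm, and the surrounding items haven't moved. Handing in.

```bash
python3 -c "
from bench import job; print(job.hand_in())"
```

```text
the job is handed in; nothing more can be done
None
```

I handed in the job with the plate fully home against the end stop, the clip's toe released onto it and the arm clear; the final pictures confirm this, but no verdict came back.

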